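# Crank the red sample slide across and fold its handle away

### The arm

A 6-joint arm with a two-finger parallel gripper is mounted at the origin on a cart in front of the work surface, level with it; the furniture and walls round the work are solid. World frame = base frame: x ahead of the robot, y to its left, z up, the work surface at z = 0. Lengths are in m, angles in rad, forces in N, time in s.
With the tool pointing down it reaches from about 0.35 to 0.975 m from the base axis. Payload 4.9 kg.
Tool frame: the origin (TCP) lies between the finger pads; the fingertips stand 14 mm ahead of it and the grasp point (between the pads) lies 5 mm behind it (manip.finger_overhang is the distance from the TCP to the fingertips, in m); z points along the fingers, y is the line along which they close (so a half turn about z gives the same grasp; the last joint's range is limited). The gripper opens to 85 mm and grips with 20 to 120 N. Pads are 22 mm wide; open, the fingers measure 114 mm over their backs; the gripper's body (76 mm by 85 mm) begins 54 mm behind the grasp point. The pads swing forward as they close: fully open they stand 13 mm farther back than shut.
Start: joints at [1.105, 0.053, 1.613, -0, 1.476, -0.119], TCP at [0.212, 0.588, 0.245] pointing down, gripper open.
Joint ranges: [-3.01, 3.01], [-1.01, 2.22], [0.06, 2.58], [-1.02, 4.17], [0.09, 2.62], [-3.14, 3.14]. Speed limits (rad/s): [2.57, 2.57, 3.14, 3.14, 3.14, 3.14].

### API

Orientations are given as a unit quaternion [w, x, y, z].
In Python, from plant import manip, grab_frame gives the robot as it stands.
- The arm moves only by the tool servo_tool, never from a script. Its argument "deltas" is a list that holds one entry, the list of rows, each a list of 5 numbers: the opening in per cent of the stroke, from 0 (shut) to 100 (fully open), then the shift along the world's x, y, z in m, then the turn about the world's z in degrees. A call has exactly 8 rows; each row shifts and turns the commanded pose from where the row before left it; what a row does not reach is not made up. A row lasts 1/10 s, in which the tool goes at most 50 mm and 8.59 degrees, less where a joint would pass 70% of its speed; a pose out of reach is approached as far as the arm can. A call is refused whole if a number of a shift passes 0.05 or a number of a turn 8.59, either way. A call with a gripper value outside its range is refused whole. The fingers move at their own pace and stop on an object; the grip force is fixed at half the most. Time passes only in rows, so rows that do not move let the fingers close, or fill a call up. It gives the time, the measured TCP pose, the force, the opening and the grip force at its end, in the units of the state.
- manip.state(): the state, without advancing time (a new reading comes with each control period).
- grab_frame(name): name is "side" or "top"; returns a dict with "pixels" (480x640x3 uint8, red, green, blue), "z_map" (480x640 float32, m along the optical axis (not along the pixel's ray), 0 where there is no reading), "fx", "fy", "cx", "cy" (pixels), "rvec" (rotation vector, rad) and "tvec" (3), from world to camera coordinates, as OpenCV has them. Camera axes: x right, y down, z forward; pixel columns grow to the right and rows downward; lengths in m; the calibration is good to about 2 mm. A picture is of the moment at which its call begins.
- manip.job_done(): hands the job in; it is judged then, once.
The state is a dict: "time": time; "joint_pos": joint angles; "joint_vel": joint speeds; "joint_efforts": joint torques, N m; "tool_pos": TCP position; "tool_rot": TCP orientation; "contact_force": force on the tool from outside, world axes, zero at the start; "ft_torque": the same for the moment, N m; "gripper_width": opening from 0.0 (shut) to 1.0 (fully open); "grasp_force": force on a finger pad.
Only numpy, scipy, OpenCV 4.12 (cv2) and the standard library are available. Lean on these libraries where they do the work, as an engineer would, in place of code of your own. Each camera call takes 0.05 s, during which the arm holds its last target. There are 200 camera calls.

### The job

Two hand-cranked sample slides stand on the bench with their crank handles folded flat. On the slide with the red handle, swing the folded handle up until it stands fully upright, crank it half a turn counter-clockwise (seen from above) as far as its stop, so that the dish arrives at the green end, then fold the handle flat again and let go. Crank only with the handle out, and leave the blue-handled slide alone.

Things in the scene. Friction and masses are not known exactly. Their poses are not given: they have to be found in the camera images.
- red_drive: Red-handled sample slide, fixed: aluminium plate 190 x 150 mm, grey frame, vertical crank shaft, dish (top 50 mm high) carried to +y of this frame, to the green end. Origin: on the crank axis at bench level, z up. The crank arm, a dark bar 14 mm wide (top, like the 22 mm hub's, 78 mm high), points from the axis along -x of this frame (roughly to the robot) at crank 0, along +x at full crank.
- red_grip (a point): Point on the centre line of the red handle, 50 mm from its pin. Round bar, 17 mm thick, 75 mm long from the pin (red from 15 mm on). The level pin crosses the arm's outer end, 65 mm from the crank axis, 100 mm high, between cheeks 24 mm wide over both, 108 mm high. Folded, the handle lies level over the arm, from the pin inward past the axis, 100 mm high, sides free from 25 mm past the pin.
- red_crank (a joint): Crank angle in rad, 0 at the start, growing counter-clockwise seen from above, stops at 0 and 3.14 (half a turn). It stays where it is left; turning it takes about 2 N at the handle. The dish moves 20 mm per rad.
- red_fold (a joint): Angle of the red handle about its pin in rad: 0 folded flat, 1.57 standing straight up on the arm's end (a stop at each end); 0 at the start. It swings in the arm's upright plane with little force (under 1 N). Left above about 1.1 rad it stays; left below about 0.8 rad it drops flat by its own weight. The red sleeve also spins freely about its own length.
- blue_grip (a point): The same point on the blue handle of the other slide, which is of the same build and is to be left alone; its handle lies folded, 100 mm high.

How it is judged:
By the outcome, as a careful person would: the job done as asked, in the order asked, and still so for the second after the job is handed in, with the robot touching nothing.
It also fails if it takes over 51 s, if anything falls off the work surface, if the arm or the gripper's body presses on something with over 40 N, if the wrist force passes 120 N, or if a joint passes its speed limit or range.

## Working session

There is one attempt and no reset: what is moved stays moved. The work goes in short steps, Python scripts to look and compute and a tool call to move; the robot and the scene stay as the last step left them, time stands still between calls to the robot, and variables do not carry over. Pictures are saved under pics/ and viewed, at most 10 in all, crops included, and the job is handed in when it is done.

Besides the shell and the picture viewer there is one more tool, called after ">>>" in YAML: its name, and indented under it one key for each argument. servo_tool: Moves the arm, as the interface text tells. Its arguments: {"type":"object","properties":{"deltas":{"type":"array"}},"required":["deltas"]}

```bash
mkdir -p pics; ls
cat > h.py <<'E'
import numpy as np, cv2
from plant import manip, grab_frame
def snap(name,fn):
    f=grab_frame(name); cv2.imwrite('pics/'+fn,f['pixels'][:,:,::-1]); np.savez('pics/'+fn[:-4],**{k:np.array(v) for k,v in f.items()}); return f
def load(fn): return dict(np.load('pics/'+fn+'.npz'))
def world(f,u,v,z=None):
    R,_=cv2.Rodrigues(np.array(f['rvec'],float)); t=np.array(f['tvec'],float).ravel()
    u=np.atleast_1d(u);v=np.atleast_1d(v)
    r=np.stack([(u-f['cx'])/f['fx'],(v-f['cy'])/f['fy'],np.ones(len(u))],1)
    C=-R.T@t; d=r@R
    if z is None: s=f['z_map'][v.astype(int),u.astype(int)]
    else: s=(z-C[2])/d[:,2]
    return C+d*s[:,None]
E
python3 - <<'E'
from h import *
a=snap('top','t0.png');b=snap('side','s0.png')
print(manip.state())
for f in (a,b):
    R,_=cv2.Rodrigues(np.array(f['rvec'],float));print(-R.T@np.array(f['tvec']).ravel(),R[2],f['fx'])
E
```

```text
pics
{'time': 0.1, 'joint_pos': array([ 1.10498294e+00,  5.33052332e-02,  1.61414339e+00,  2.56657102e-06,
        1.47598892e+00, -1.18986074e-01]), 'joint_vel': array([-0.0004489 , -0.00114712, -0.00334399,  0.00096631,  0.0011478 ,
        0.0003323 ]), 'joint_efforts': array([ 2.60473371e-04, -3.94903457e+01, -3.71364641e+01, -1.50768774e-04,
        3.84004015e-03, -3.04461446e-05]), 'tool_pos': array([0.21219884, 0.58731227, 0.24418495]), 'tool_rot': array([-2.67117688e-04,  1.72545854e-01,  9.85001054e-01, -8.82919769e-04]), 'contact_force': array([ 0.15727263, -0.68367903, -0.0431687 ]), 'ft_torque': array([ 0.01318549, -0.07098993,  0.02329511]), 'grasp_force': 0.0, 'gripper_width': 1.0024400167632073}
[ 0.27538275 -0.02325831  1.03039543] [ 0.24463156  0.01904493 -0.96942905] 612.2765862757681
[ 0.25290116 -0.85249301  0.87859359] [ 0.20150204  0.70539523 -0.67956935] 617.8251312122126
```

View pics/t0.png

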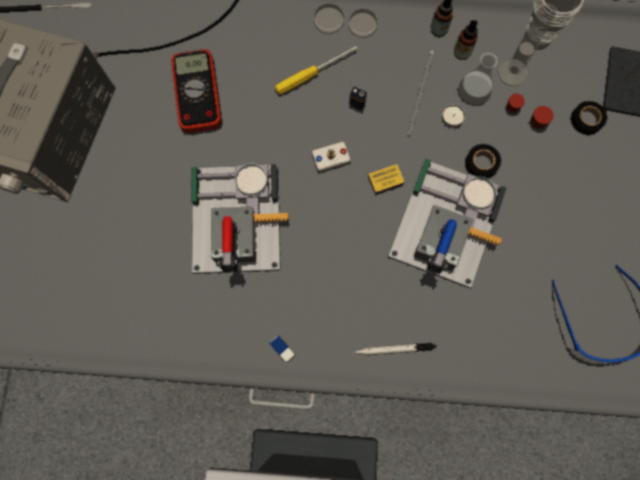

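View pics/s0.png

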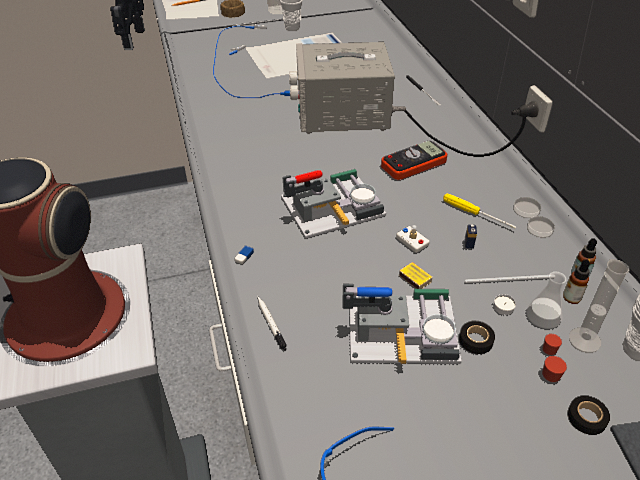

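The top view shows the red handle at about px (228,238), with its pin end near (228,262), and the blue handle at (447,238). The green end is on the left (+y). Next I'll enlarge the red slide and fit the handle.

Run:
```python
from h import *
f=load('t0'); p=f['pixels'].astype(int)
cv2.imwrite('pics/c0.png',cv2.resize(p[155:290,180:300,::-1].astype(np.uint8),None,fx=4.4,fy=4.4,interpolation=cv2.INTER_CUBIC))
m=(p[...,0]>120)&(p[...,1]<50)&(p[...,2]<50); m[:200]=0;m[280:]=0;m[:,:200]=0;m[:,300:]=0
v,u=np.nonzero(m); P=world(f,u,v,0.104); 
c=P.mean(0);w,V=np.linalg.eigh(np.cov(P[:,:2].T));d=V[:,1]*np.sign(V[0,1]);q=(P[:,:2]-c[:2])@d
print('top red',len(u),c,d,np.degrees(np.arctan2(d[1],d[0])),q.min(),q.max(), world(f,u,v)[:,2].max())
# plate corners
for uv in [(192,273),(280,270),(192,167),(278,165)]: print(uv,world(f,*uv,0.008), world(f,*uv)[0])
g=load('s0');p=g['pixels'].astype(int)
m=(p[...,0]>120)&(p[...,1]<50)&(p[...,2]<50); m[:165]=0;m[205:]=0;m[:,:270]=0;m[:,340:]=0
v,u=np.nonzero(m);P=world(g,u,v);print('side red',len(u),np.median(P,0),P.min(0),P.max(0))
P=world(g,u,v,.104);print(P.mean(0),P.min(0),P.max(0))
```

```text
top red 287 [0.50984379 0.15130355 0.104     ] [0.99541889 0.0956098 ] 5.486418486291578 -0.02764666374601554 0.02763971603457027 1.0303954310977428
(192, 273) [[0.46128125 0.2203606  0.008     ]] [ 0.46287278  0.22244629 -0.00075301]
(280, 270) [[0.47771359 0.07160985 0.008     ]] [0.47908914 0.07225481 0.00104925]
(192, 167) [[0.65182924 0.24510531 0.008     ]] [0.64434721 0.23977146 0.02832056]
(278, 165) [[0.66707767 0.09301966 0.008     ]] [6.69886322e-01 9.38534321e-02 6.68906206e-04]
side red 154 [0.50826363 0.1450684  0.10650832] [ 0.25290116 -0.85249301  0.09782206] [0.53634626 0.15491286 0.87859359]
[0.50899562 0.14815863 0.104     ] [0.48142079 0.13660786 0.104     ] [0.53729078 0.15980831 0.104     ]
```

View pics/c0.png

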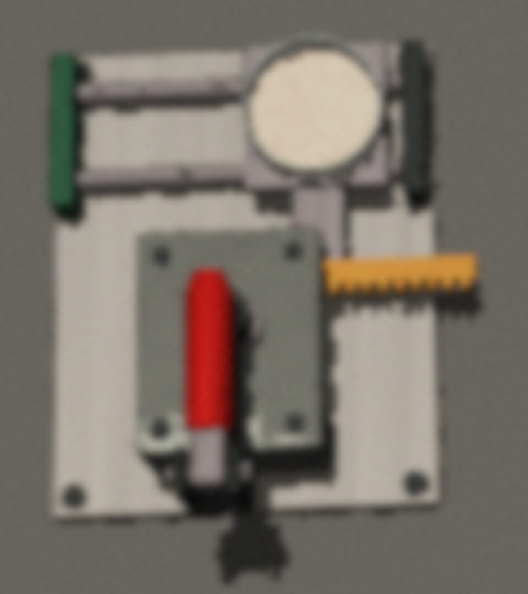

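The yaw is about 6.3°, from the plate edges and the handle. The pin is near (0.464, 0.145) and the axis near (0.529, 0.152), both consistent with the sizes given. I'll approach above the handle, about 55 mm from the pin.

>>> servo_tool:
  deltas:
    - [[40,0.0192,-0.0273,-0.003,1.64],[40,0.0192,-0.0273,-0.003,1.64],[40,0.0192,-0.0273,-0.003,1.64],[40,0.0192,-0.0273,-0.003,1.64],[40,0.0192,-0.0273,-0.003,1.64],[40,0.0192,-0.0273,-0.003,1.64],[40,0.0192,-0.0273,-0.003,1.64],[40,0.0192,-0.0273,-0.003,1.64]]

```text
time: 0.9
tool_pos: [0.3663, 0.368, 0.2207]
tool_rot: [-0.0, 0.058, 0.998, -0.0]
contact_force: [0.1, 0.6, -0.3]
gripper_width: 0.398
grasp_force: 0.0
```

>>> servo_tool:
  deltas:
    - [[40,0.0192,-0.0273,-0.003,1.64],[40,0.0192,-0.0273,-0.003,1.64],[40,0.0192,-0.0273,-0.003,1.64],[40,0.0192,-0.0273,-0.003,1.64],[40,0.0192,-0.0273,-0.003,1.64],[40,0.0192,-0.0273,-0.003,1.64],[40,0.0192,-0.0273,-0.003,1.64],[40,0.0192,-0.0273,-0.003,1.64]]

```text
time: 1.7
tool_pos: [0.5199, 0.1497, 0.1967]
tool_rot: [-0.0, -0.056, 0.998, -0.0]
contact_force: [1.2, 0.1, 0.0]
gripper_width: 0.401
grasp_force: 0.0
```

>>> servo_tool:
  deltas:
    - [[40,0,0,-0.01,0],[40,0,0,-0.01,0],[40,0,0,-0.01,0],[40,0,0,-0.01,0],[40,0,0,0,0],[40,0,0,0,0],[40,0,0,0,0],[40,0,0,0,0]]

```text
time: 2.5
tool_pos: [0.52, 0.1512, 0.158]
tool_rot: [0.001, -0.056, 0.998, 0.0]
contact_force: [0.3, -0.7, 0.9]
gripper_width: 0.402
grasp_force: 0.0
```

Run:
```python
from h import *
a=snap('top','t1.png');b=snap('side','s1.png')
A=cv2.resize(a['pixels'][150:290,160:320,::-1],(640,560));B=cv2.resize(b['pixels'][80:220,260:360,::-1],None,fx=4,fy=4)
cv2.imwrite('pics/c1.png',cv2.resize(np.hstack([A,B]),None,fx=.76,fy=.76))
s=manip.state();print(s['tool_pos'],s['contact_force'],s['joint_pos'],s['gripper_width'])
```

```text
[0.51993881 0.15107504 0.1579098 ] [-0.03048545 -0.80139506  0.47337827] [ 1.45305098e-01 -7.71669211e-02  1.89110671e+00 -4.67887551e-06
  1.32657725e+00 -1.53674604e+00] 0.3988863394101622
```

View pics/c1.png

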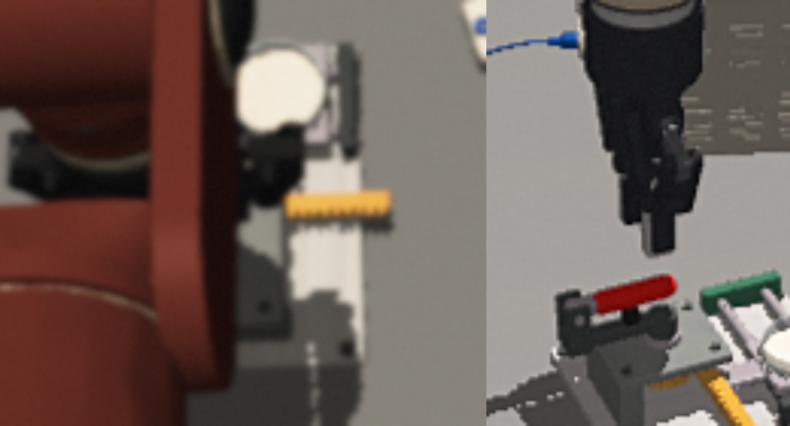

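The side crop shows the open fingers straight above the red handle (crop px ~(655,240) above (640,290)), clear of the cheeks. I'll descend and close in steps, watching the side force.

>>> servo_tool:
  deltas:
    - [[40,0,0,-0.012,0],[40,0,0,-0.012,0],[40,0,0,-0.012,0],[40,0,0,-0.012,0],[40,0,0,-0.01,0],[40,0,0,0,0],[36,0,0,0,0],[30,0,0,0,0]]

```text
time: 3.4
tool_pos: [0.5202, 0.1511, 0.1]
tool_rot: [0.001, -0.056, 0.998, 0.0]
contact_force: [0.3, -0.1, -0.5]
gripper_width: 0.3
grasp_force: 0.0
```

>>> servo_tool:
  deltas:
    - [[28,0,0,0,0],[27,0,0,0,0],[26,0,0,0,0],[25,0,0,0,0],[25,0,0,0,0],[25,0,0,0,0],[25,0,0,0,0],[25,0,0,0,0]]

```text
time: 4.2
tool_pos: [0.5196, 0.151, 0.0993]
tool_rot: [-0.0, -0.056, 0.998, -0.0]
contact_force: [-0.4, 1.2, -0.5]
gripper_width: 0.251
grasp_force: 0.0
```

>>> servo_tool:
  deltas:
    - [[24,0,0,0,0],[23.5,0,0,0,0],[23,0,0,0,0],[22.5,0,0,0,0],[22,0,0,0,0],[22,0,0,0,0],[22,0,0,0,0],[22,0,0,0,0]]

```text
time: 5.0
tool_pos: [0.5196, 0.151, 0.0993]
tool_rot: [-0.0, -0.056, 0.998, 0.0]
contact_force: [0.7, 0.8, -0.4]
gripper_width: 0.224
grasp_force: 0.1
```

Run:
```python
from h import *
s=manip.state();print(s['contact_force'],s['ft_torque'],s['gripper_width'],s['grasp_force'])
b=snap('side','s2.png')
cv2.imwrite('pics/c2.png',cv2.resize(b['pixels'][130:240,270:390,::-1],None,fx=5,fy=5,interpolation=cv2.INTER_CUBIC))
```

```text
[ 0.65196854  0.80496313 -0.3742476 ] [ 0.06143713 -0.00529609 -0.00271343] 0.223598284376829 0.09402251453138888
```

View pics/c2.png

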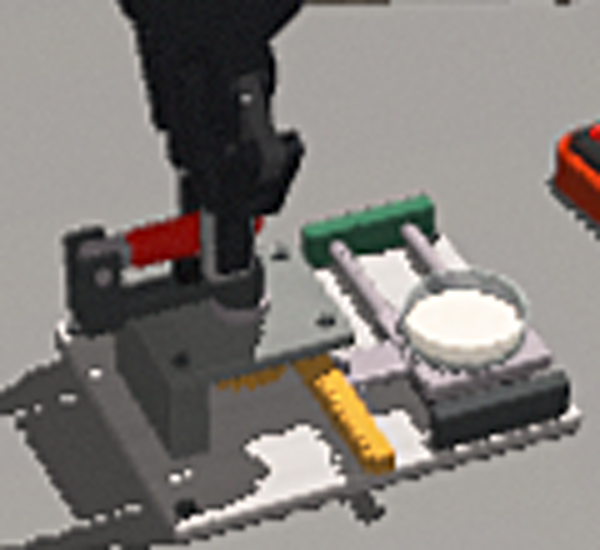

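The fingers straddle the red handle (crop px ~(230,240)), with its tip showing beyond them at (258,222) and the dish still at the far end. I'll close further.

>>> servo_tool:
  deltas:
    - [[21.5,0,0,0,0],[21,0,0,0,0],[20.5,0,0,0,0],[20,0,0,0,0],[20,0,0,0,0],[20,0,0,0,0],[20,0,0,0,0],[20,0,0,0,0]]

```text
time: 5.85
tool_pos: [0.5196, 0.1512, 0.0994]
tool_rot: [0.0, -0.056, 0.998, 0.0]
contact_force: [0.2, 3.5, -0.4]
gripper_width: 0.2
grasp_force: 1.9
```

>>> servo_tool:
  deltas:
    - [[20,0,0.001,0,0],[20,0,0,0,0],[19,0,0,0,0],[18,0,0,0,0],[17,0,0,0,0],[16,0,0,0,0],[16,0,0,0,0],[16,0,0,0,0]]

```text
time: 6.65
tool_pos: [0.5196, 0.1517, 0.0993]
tool_rot: [-0.0, -0.056, 0.998, -0.0]
contact_force: [-1.8, -0.5, 2.7]
gripper_width: 0.174
grasp_force: 58.5
```

Gripped and centred (side force about 0). Now swing up along the arc about the pin, r ≈ 55 mm.

>>> servo_tool:
  deltas:
    - [[16,-0.0002,0,0.0048,0],[16,-0.0006,0,0.0048,0],[16,-0.001,-0.0001,0.0047,0],[16,-0.0015,-0.0002,0.0045,0],[16,-0.0018,-0.0002,0.0044,0],[16,-0.0022,-0.0003,0.0043,0],[16,0,0,0,0],[16,0,0,0,0]]

```text
time: 7.45
tool_pos: [0.5108, 0.1509, 0.1259]
tool_rot: [-0.002, -0.056, 0.998, -0.0]
contact_force: [-5.4, -2.1, -9.5]
gripper_width: 0.173
grasp_force: 58.2
```

>>> servo_tool:
  deltas:
    - [[16,-0.0032,-0.0003,0.0035,0],[16,-0.0032,-0.0003,0.0037,0],[16,-0.0034,-0.0004,0.0033,0],[16,-0.0035,-0.0004,0.0031,0],[16,-0.0039,-0.0004,0.0027,0],[16,-0.0042,-0.0004,0.0025,0],[16,0,0,0,0],[16,0,0,0,0]]

```text
time: 8.25
tool_pos: [0.4911, 0.1489, 0.1463]
tool_rot: [0.0, -0.056, 0.998, -0.0]
contact_force: [0.4, -3.0, -10.1]
gripper_width: 0.173
grasp_force: 54.6
```

>>> servo_tool:
  deltas:
    - [[16,-0.0043,-0.0004,0.0013,0],[16,-0.0044,-0.0004,0.0012,0],[16,-0.0045,-0.0005,0.001,0],[16,-0.0046,-0.0005,0.0006,0],[16,-0.0047,-0.0005,0.0003,0],[16,-0.0045,-0.0005,0,0],[16,0,0,0,0],[16,0,0,0,0]]

```text
time: 9.05
tool_pos: [0.4678, 0.1463, 0.1545]
tool_rot: [0.006, -0.055, 0.998, 0.0]
contact_force: [4.8, -3.0, -1.4]
gripper_width: 0.17
grasp_force: 50.7
```

Run:
```python
from h import *
b=snap('side','s3.png')
cv2.imwrite('pics/c3.png',cv2.resize(b['pixels'][110:230,260:380,::-1],None,fx=5,fy=5,interpolation=cv2.INTER_CUBIC))
```

```text
(no output)
```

View pics/c3.png

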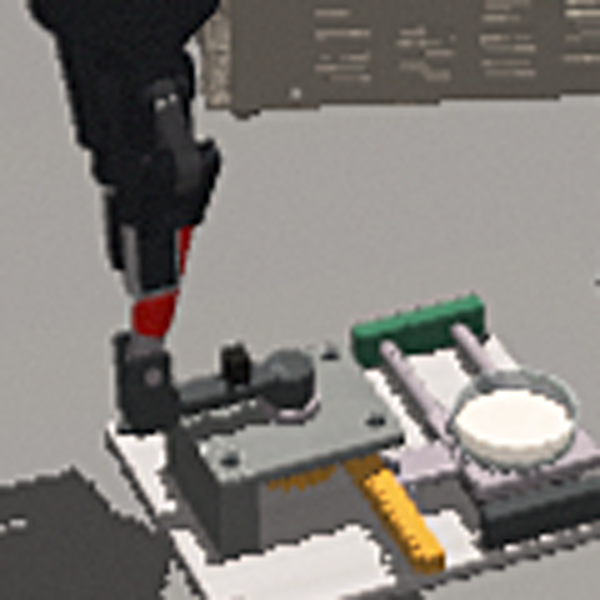

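The handle is nearly up but still leans inward: the pin is at crop (153,377) and the top of the handle at (183,240). I'll locate the pin from this view.

Run:
```python
from h import *
f=load('s3')
for z in (.1,): print(world(f,260+153/5-.4,110+377/5-.4,z))
R=f['rvec'];
p=lambda P:(cv2.projectPoints(np.array([P],float),f['rvec'].astype(float),f['tvec'].astype(float),np.array([[f['fx'],0,f['cx']],[0,f['fy'],f['cy']],[0,0,1.]]),None)[0].ravel()-[260,110])*5
for P in ([.464,.133,.1],[.464,.145,.1],[.464,.145,.175],[.458,.145,.1],[.458,.145,.175],[.529,.152,.078]): print(P,p(P))
```

```text
[[0.46586864 0.13321921 0.1       ]]
[0.464, 0.133, 0.1] [146.70414793 376.10899386]
[0.464, 0.145, 0.1] [139.71890841 358.96988808]
[0.464, 0.145, 0.175] [131.70565501 208.08376605]
[0.458, 0.145, 0.1] [125.58149612 361.48945038]
[0.458, 0.145, 0.175] [116.97120049 210.55917246]
[0.529, 0.152, 0.078] [287.12516544 364.12670201]
```

The pin is confirmed at x≈0.465, y≈0.145. The handle has slid towards the +x side of the pads and is about 16° short, so I'll keep dragging it toward its stop.

>>> servo_tool:
  deltas:
    - [[16,-0.003,-0.0003,0,0],[16,-0.003,-0.0003,0,0],[16,-0.003,-0.0003,0,0],[16,-0.003,-0.0003,0,0],[16,-0.002,-0.0002,0,0],[16,0,0,0,0],[16,0,0,0,0],[16,0,0,0,0]]

```text
time: 9.9
tool_pos: [0.4537, 0.1449, 0.1549]
tool_rot: [0.005, -0.055, 0.998, 0.0]
contact_force: [3.1, -4.6, 0.3]
gripper_width: 0.169
grasp_force: 34.5
```

Run:
```python
from h import *
b=snap('side','s4.png')
cv2.imwrite('pics/c4.png',cv2.resize(b['pixels'][130:200,270:340,::-1],None,fx=8,fy=8,interpolation=cv2.INTER_CUBIC))
```

```text
(no output)
```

View pics/c4.png

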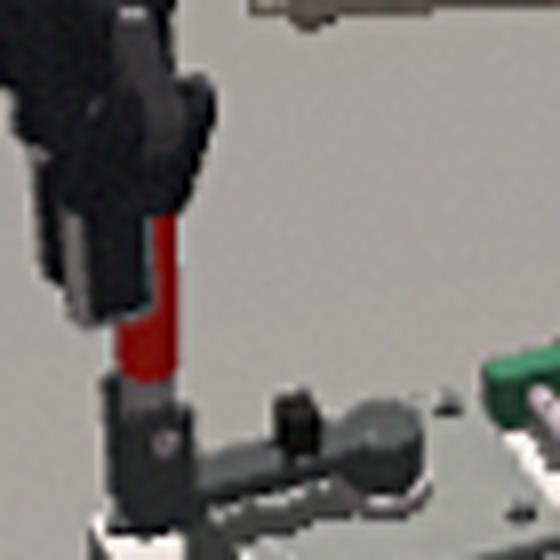

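The handle now stands upright (red from crop (147,380) up to (165,220)), but it's at the +x edge of the pads. I'll open slightly, recentre on it and regrip.

>>> servo_tool:
  deltas:
    - [[24,0,0,0,0],[30,0,0,0,0],[32,0,0,0,0],[32,0.004,0,0,0],[32,0.004,0,0,0],[32,0.003,0,0,0],[32,0,0,0,0],[26,0,0,0,0]]

```text
time: 10.75
tool_pos: [0.4609, 0.1448, 0.1498]
tool_rot: [-0.0, -0.056, 0.998, 0.0]
contact_force: [-0.4, -0.3, 0.3]
gripper_width: 0.26
grasp_force: 0.0
```

>>> servo_tool:
  deltas:
    - [[24,0,0,0,0],[22,0,0,0,0],[21,0,0,0,0],[20,0,0,0,0],[18,0,0,0,0],[16,0,0,0,0],[16,0,0,0,0],[16,0,0,0,0]]

```text
time: 11.55
tool_pos: [0.4609, 0.145, 0.1502]
tool_rot: [-0.0, -0.056, 0.998, 0.0]
contact_force: [-1.4, 1.9, 0.8]
gripper_width: 0.18
grasp_force: 58.4
```

Regripped upright. I'll compute the crank arc: centre from the pin and yaw, small outward bias, no tool turn since the sleeve spins.

Run:
```python
import numpy as np
y=np.radians(6.3);N=24
th=np.linspace(0,np.pi,N+1); r=.065+.0025*np.minimum(1,th/np.radians(30))
P=np.stack([-r*np.cos(th+y),-r*np.sin(th+y)],1)
print(np.round(np.diff(P,axis=0)*1000,1).tolist()); print(P[[8,16,24]]-P[0])
```

```text
[[0.9, -8.5], [2.0, -8.4], [3.1, -8.2], [4.2, -7.7], [5.7, -6.8], [6.5, -6.0], [7.2, -5.1], [7.8, -4.1], [8.3, -3.0], [8.6, -1.9], [8.8, -0.8], [8.8, 0.4], [8.7, 1.5], [8.4, 2.7], [8.0, 3.7], [7.4, 4.8], [6.8, 5.7], [6.0, 6.5], [5.1, 7.2], [4.1, 7.8], [3.0, 8.3], [1.9, 8.6], [0.8, 8.8], [-0.4, 8.8]]
[[ 0.03747599 -0.05467449]
 [ 0.10456835 -0.04726743]
 [ 0.13169983  0.0145398 ]]
```

>>> servo_tool:
  deltas:
    - [[16,0.0009,-0.0085,0,0],[16,0.002,-0.0084,0,0],[16,0.0031,-0.0082,0,0],[16,0.0042,-0.0077,0,0],[16,0.0057,-0.0068,0,0],[16,0.0065,-0.006,0,0],[16,0.0072,-0.0051,0,0],[16,0.0078,-0.0041,0,0]]

```text
time: 12.35
tool_pos: [0.4995, 0.0913, 0.1502]
tool_rot: [0.002, -0.055, 0.998, 0.003]
contact_force: [2.1, 12.5, -0.8]
gripper_width: 0.179
grasp_force: 58.9
```

>>> servo_tool:
  deltas:
    - [[16,0.0083,-0.002,0,0],[16,0.0086,-0.0019,0,0],[16,0.0088,-0.0008,0,0],[16,0.0088,0.0004,0,0],[16,0.0087,0.0015,0,0],[16,0.0084,0.0027,0,0],[16,0.008,0.0037,0,0],[16,0.0074,0.0048,0,0]]

```text
time: 13.15
tool_pos: [0.564, 0.0996, 0.1501]
tool_rot: [-0.002, -0.055, 0.998, 0.002]
contact_force: [-9.0, 8.6, 7.5]
gripper_width: 0.179
grasp_force: 59.8
```

>>> servo_tool:
  deltas:
    - [[16,0.0063,0.0057,0,0],[16,0.0057,0.0065,0,0],[16,0.005,0.0072,0,0],[16,0.0041,0.0078,0,0],[16,0.003,0.0083,0,0],[16,0.0019,0.0086,0,0],[16,0.0008,0.0088,0,0],[16,-0.0002,0.0088,0,0]]

```text
time: 13.95
tool_pos: [0.5902, 0.1584, 0.1501]
tool_rot: [-0.003, -0.055, 0.998, -0.002]
contact_force: [-10.4, -3.7, 7.6]
gripper_width: 0.181
grasp_force: 59.9
```

>>> servo_tool:
  deltas:
    - [[16,0,0.002,0,0],[16,0,0.001,0,0],[16,0,0,0,0],[16,0,0,0,0],[16,0,0,0,0],[16,0,0,0,0],[16,0,0,0,0],[16,0,0,0,0]]

```text
time: 14.75
tool_pos: [0.59, 0.1603, 0.1501]
tool_rot: [-0.003, -0.055, 0.998, -0.002]
contact_force: [-10.0, -4.2, 7.2]
gripper_width: 0.179
grasp_force: 60.0
```

Run:
```python
from h import *
b=snap('side','s5.png')
cv2.imwrite('pics/c5.png',cv2.resize(b['pixels'][110:230,260:400,::-1],None,fx=5,fy=5,interpolation=cv2.INTER_CUBIC))
```

```text
(no output)
```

View pics/c5.png

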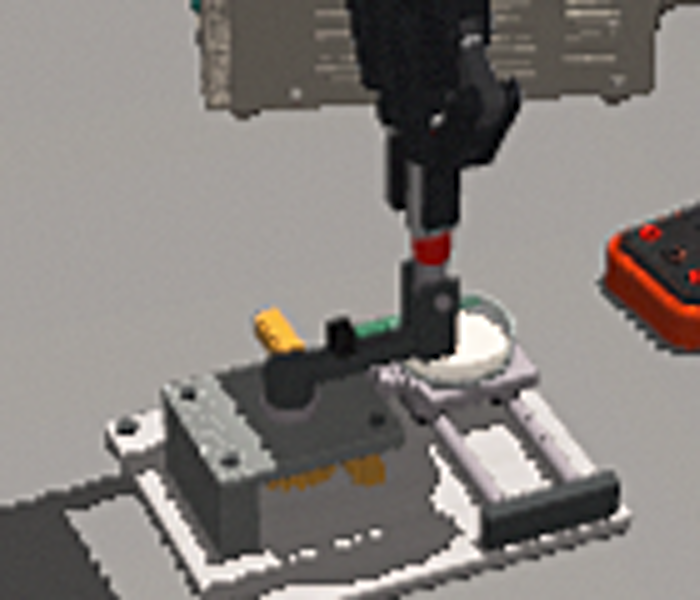

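The dish is at the green end (crop (455,345)), the arm points away from the robot and the handle is upright. I'll press a little further to confirm the stop.

>>> servo_tool:
  deltas:
    - [[16,0,0.002,0,0],[16,0,0.002,0,0],[16,0,0,0,0],[16,0,0,0,0],[16,0,0,0,0],[16,0,0,0,0],[16,0,0,0,0],[16,0,0,0,0]]

```text
time: 15.6
tool_pos: [0.5901, 0.1612, 0.1501]
tool_rot: [-0.004, -0.055, 0.998, -0.006]
contact_force: [-10.8, -13.9, 9.4]
gripper_width: 0.179
grasp_force: 60.4
```

The force rose 10 N over 1 mm, so it's at the stop. I'll relax the preload, regrip with the handle toward the −x side of the pads, then fold it.

>>> servo_tool:
  deltas:
    - [[16,0,-0.003,0,0],[16,0,-0.0035,0,0],[20,0,0,0,0],[26,0,0,0,0],[32,0,0,0,0],[32,0.003,0,0,0],[32,0.002,0,0,0],[28,0,0,0,0]]

```text
time: 16.4
tool_pos: [0.5973, 0.1606, 0.15]
tool_rot: [0.0, -0.056, 0.998, -0.0]
contact_force: [0.0, -0.1, -0.4]
gripper_width: 0.282
grasp_force: 0.0
```

>>> servo_tool:
  deltas:
    - [[24,0,0,0,0],[22,0,0,0,0],[21,0,0,0,0],[20,0,0,0,0],[20,0,0,0,0],[20,0,0,0,0],[20,0,0,0,0],[20,0,0,0,0]]

```text
time: 17.2
tool_pos: [0.5969, 0.1605, 0.15]
tool_rot: [0.0, -0.056, 0.998, -0.0]
contact_force: [0.1, -1.1, -0.0]
gripper_width: 0.2
grasp_force: 1.0
```

>>> servo_tool:
  deltas:
    - [[18,0,-0.0003,0,0],[18,-0.0054,-0.0006,-0.0003,0],[18,-0.0053,-0.0006,-0.0007,0],[18,-0.0052,-0.0006,-0.0014,0],[18,-0.0051,-0.0006,-0.0018,0],[18,-0.0048,-0.0005,-0.0024,0],[18,-0.0048,-0.0005,-0.0027,0],[18,0,0,0,0]]

```text
time: 18.0
tool_pos: [0.5681, 0.1573, 0.1433]
tool_rot: [0.003, -0.056, 0.998, 0.0]
contact_force: [2.4, -1.0, 3.6]
gripper_width: 0.19
grasp_force: 31.8
```

>>> servo_tool:
  deltas:
    - [[18,-0.0042,-0.0005,-0.0032,0],[18,-0.0041,-0.0005,-0.0036,0],[18,-0.0036,-0.0004,-0.004,0],[18,-0.0032,-0.0004,-0.0043,0],[18,-0.0027,-0.0003,-0.0046,0],[18,-0.0024,-0.0003,-0.0049,0],[18,0,0,0,0],[18,0,0,0,0]]

```text
time: 18.8
tool_pos: [0.5458, 0.1548, 0.1172]
tool_rot: [-0.0, -0.056, 0.998, 0.0]
contact_force: [-3.3, -1.1, 4.5]
gripper_width: 0.189
grasp_force: 31.5
```

Run:
```python
from h import *
b=snap('side','s6.png')
cv2.imwrite('pics/c6.png',cv2.resize(b['pixels'][110:230,260:400,::-1],None,fx=5,fy=5,interpolation=cv2.INTER_CUBIC))
```

```text
(no output)
```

View pics/c6.png

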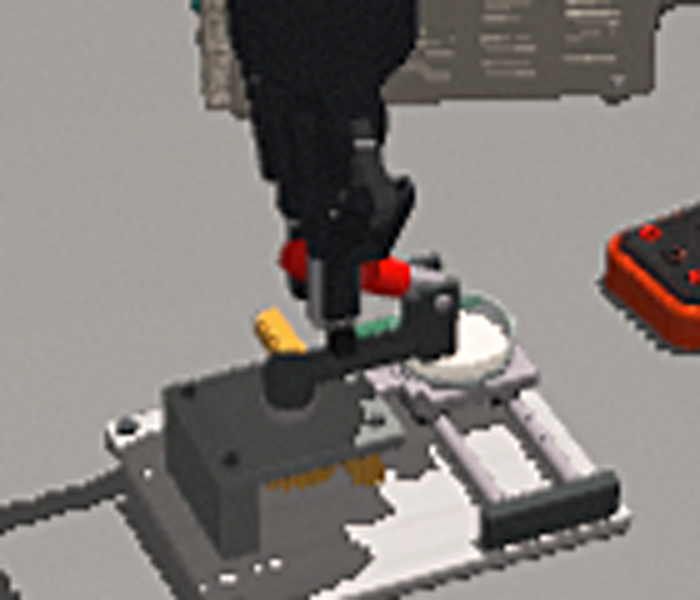

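The handle is about 25° from flat, held in the pads (red tip at crop (292,260), pin at (440,300)), and the dish is still at the green end. I'll lower it the rest of the way, then open.

>>> servo_tool:
  deltas:
    - [[18,-0.0015,-0.0002,-0.003,0],[18,-0.001,-0.0001,-0.003,0],[18,-0.001,0,-0.003,0],[18,0,0,-0.003,0],[18,0,0,-0.002,0],[18,0,0,-0.001,0],[18,0,0,0,0],[18,0,0,0,0]]

```text
time: 19.65
tool_pos: [0.5414, 0.1543, 0.1014]
tool_rot: [-0.001, -0.056, 0.998, 0.0]
contact_force: [-5.3, -0.7, 4.5]
gripper_width: 0.185
grasp_force: 30.4
```

>>> servo_tool:
  deltas:
    - [[19,0,0,0,0],[20,0,0,0,0],[22,0,0,0,0],[24,0,0,0,0],[28,0,0,0,0],[32,0,0,0,0],[36,0,0,0,0],[36,0,0,0,0]]

```text
time: 20.45
tool_pos: [0.5427, 0.1542, 0.1011]
tool_rot: [0.0, -0.056, 0.998, 0.0]
contact_force: [0.6, -0.4, 0.7]
gripper_width: 0.358
grasp_force: 0.0
```

Now retreat upward and toward +y to clear both camera views.

>>> servo_tool:
  deltas:
    - [[36,0,0,0.01,0],[36,0,0,0.015,0],[36,0,0,0.02,0],[36,0,0,0.03,0],[36,0,0,0.03,0],[36,0,0,0.03,0],[36,0,0.02,0,0],[36,-0.01,0.03,0,0]]

```text
time: 21.25
tool_pos: [0.5345, 0.204, 0.2402]
tool_rot: [0.003, -0.054, 0.999, 0.0]
contact_force: [-1.0, 0.8, -0.2]
gripper_width: 0.361
grasp_force: 0.0
```

>>> servo_tool:
  deltas:
    - [[36,-0.02,0.035,0,0],[36,-0.02,0.035,0,0],[36,-0.02,0.035,0,0],[36,-0.02,0.035,0,0],[36,-0.02,0.035,0,0],[36,-0.02,0.035,0,0],[36,-0.02,0.035,0,0],[36,0,0,0,0]]

```text
time: 22.05
tool_pos: [0.3904, 0.4526, 0.238]
tool_rot: [0.0, -0.058, 0.998, 0.001]
contact_force: [0.1, -0.8, -0.0]
gripper_width: 0.363
grasp_force: 0.0
```

Run:
```python
from h import *
b=snap('side','s7.png');a=snap('top','t7.png')
B=cv2.resize(b['pixels'][140:240,265:395,::-1],(520,400),interpolation=cv2.INTER_CUBIC)
A=cv2.resize(a['pixels'][155:280,185:290,::-1],(280,400))
cv2.imwrite('pics/c7.png',np.hstack([B,A]))
p=b['pixels'].astype(int)
m=(p[...,0]>120)&(p[...,1]<50)&(p[...,2]<50); m[:140]=0;m[210:]=0;m[:,:290]=0;m[:,365:]=0
v,u=np.nonzero(m);P=world(b,u,v);k=P[:,2]<.3;P=P[k];print(len(P),np.median(P,0),P.min(0),P.max(0));print(np.polyfit(P[:,0],P[:,2],1))
print(manip.state()['time'])
```

```text
160 [0.54998491 0.14964001 0.10584267] [0.52027808 0.14168345 0.09783611] [0.57811541 0.15873581 0.11298565]
[-0.0136288  0.1132347]
22.15
```

View pics/c7.png

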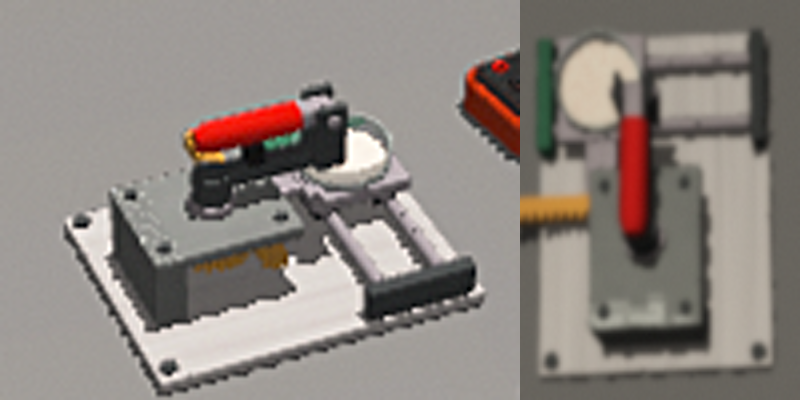

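The handle lies flat (height 0.106 and level, same as at the start) and the dish is against the green end. One last check of the crank angle before handing in.

Run:
```python
from h import *
f=load('t7');p=f['pixels'].astype(int)
m=(p[...,0]>120)&(p[...,1]<50)&(p[...,2]<50); m[:150]=0;m[280:]=0;m[:,:200]=0;m[:,300:]=0
v,u=np.nonzero(m);P=world(f,u,v,.104);c=P.mean(0);V=np.linalg.eigh(np.cov(P[:,:2].T))[1][:,1]
a=np.degrees(np.arctan(V[1]/V[0]));print(c,a)
if abs(a-6)<3: print(manip.job_done())
```

```text
[0.55138548 0.15604898 0.104     ] 5.364722983180002
the job is handed in; nothing more can be done
None
```

I swung the red handle upright and cranked it half a turn counter-clockwise to its stop, which brought the dish to the green end. I then folded the handle flat and let go; the blue slide wasn't touched, and the job was handed in at about 22 s.

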